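# Slide the tall bottle into the labeller and start it

### The job

With the fingertips, push the tall brown bottle low on its body so that it slides standing over the table, through the open mouth of the labeller's metal fence, until it stands against the fence's back wall; never lift it or let it tip. Then press the round button on the labeller all the way down, let it come up again, and leave the bottle standing in the fence. Do not move the other things on the table.

Things in the scene. Friction and masses are not known exactly. Their poses are not given: they have to be found in the camera images.
- tall_bottle: The tall narrow brown glass bottle with a metal cap, standing loose on the table, about 0.45 kg. 230 mm high; round, 54 mm across from the foot up to 125 mm, then narrowing to a neck 27 mm across from 175 mm, cap 31 mm across. Origin: centre of its underside; z up its axis. Tips if pushed high; slides if pushed within 30 mm of the table.
- labeller: Fixed bench labeller. Origin: spot on the table where the bottle's foot is centred when home; x points into the fence (bottle enters along +x), y left, z up. Fence: aluminium strips 6 mm thick, 30 mm high, no floor. Inner faces: back wall x = 27 mm, sides y = +-34 mm from x = -4 mm inward; flared wings widen the mouth from there to x = -42, y = +-63 mm.
- housing (a point): Centre of the top of the labeller's grey housing, 110 x 100 mm (along the labeller's x, y), 90 mm high, standing 185 mm to the left of the fence, joined to it by a low bar; the button is on top.
- start (a joint): The labeller's round black push button (32 mm across), pressed straight down: 0 when up, 0.006 m fully down; springs back; about 5 N when fully down.
- start_top (a point): Centre of the button's top face when up, on the grey housing; it moves down with the button.
- squat_bottle: Bystander: short wide bottle of the same brown glass, 70 mm across, 130 mm high, loose. Origin: centre of its underside.
- jar: Bystander: clear glass jar with a metal lid, 72 mm across, 95 mm high, loose. Origin: centre of its underside.
- carrot_a: Bystander: carrot lying loose, 160 mm long, up to 40 mm thick. Origin: under its middle, on the table.
- carrot_b: Bystander: carrot lying loose, 180 mm long, up to 40 mm thick. Origin: under its middle, on the table.
- tape_roll: Bystander: roll of paper tape lying flat, 84 mm across, 24 mm high, loose. Origin: centre of its underside.
- stamp: Bystander: wooden hand stamp standing up, 45 x 30 mm, 70 mm high, loose. Origin: centre of its underside.

How it is judged:
By the outcome, as a careful person would: the job done as asked, in the order asked, and still so for the second after the job is handed in, with the robot touching nothing.
It also fails if it takes over 70 s, if anything falls off the work surface, if the arm or the gripper's body presses on something with over 40 N, if the wrist force passes 120 N, or if a joint passes its speed limit or range.

### The arm

A 6-joint arm with a two-finger parallel gripper is mounted at the origin on the work surface. World frame = base frame: x ahead of the robot, y to its left, z up, the work surface at z = 0. Lengths are in m, angles in rad, forces in N, time in s.
With the tool pointing down it reaches from about 0.25 to 0.725 m from the base axis. Payload 4 kg.
Tool frame: the origin (TCP) lies on the centre line of the jaws, within the pads' length; the fingertips stand 25 mm ahead of it and the grasp point (between the pads) lies 6 mm ahead of it; z points along the fingers, y is the line along which they close (so a half turn about z gives the same grasp; the last joint's range is limited). The gripper opens to 85 mm and grips with 20 to 120 N. Pads are 22 mm wide; open, the fingers measure 114 mm over their backs; the gripper's body (76 mm by 85 mm) begins 54 mm behind the grasp point. The pads swing forward as they close: fully open they stand 13 mm farther back than shut.
Start: joints at [-1.327, 0.241, 0.005, 1.335, 0, 1.571], TCP at [0.121, -0.485, 0.232] pointing down, gripper open.
Joint ranges: [-2.72, 2.72], [-1.05, 1.87], [-1.09, 1.28], [-1.99, 2.15], [-1.42, 1.44], [-3.14, 3.14]. Speed limits (rad/s): [2.79, 2.79, 3.14, 3.14, 3.14, 3.14].

### API

Orientations are given as a rotation vector (axis times angle).
In Python, from cell import robot gives the robot as it stands. The module is installed in compiled form; this text tells all that it offers.
- The arm moves only by the tool servo_tool, never from a script. Its argument "increments" is a list of rows, each a list of 3 entries, a list of its own where there are three numbers: the closure in counts, from 0 (fully open) to 255 (shut), then the shift along the world's x, y, z scaled (see below), then the turn about the world's z scaled (see below). A call has 1 to 5 rows; each row is the pose to reach, as a shift and turn from the pose commanded when the call began; what a row does not reach only later rows make up. The controller multiplies each number of a shift by 150 mm and each number of a turn by 90 degrees. A row lasts 1/8 s, in which the tool goes at most 62.5 mm and 10.7 degrees, less where a joint would pass 70% of its speed; a pose out of reach is approached as far as the arm can. A call with a number of a shift or a turn outside -1 to 1 is refused whole. A call with a gripper value outside its range is refused whole. The fingers move at their own pace and stop on an object; "newtons" is the grip in N (left out, the last holds). Time passes only in rows, so rows that repeat a pose let the fingers close. It gives the time, the measured TCP pose, the force, the opening and the grip force at its end, in the units of the state.
- robot.get_obs(): the state, without advancing time (a new reading comes with each control period).
- robot.get_image(name): name is "scene" or "top" or "wrist"; returns a dict with "pixels" (400x640x3 uint8, blue, green, red), "range_z" (400x640 float32, m along the optical axis (not along the pixel's ray), 0 where there is no reading), "camera_matrix" (3x3 intrinsics, pixels), "R" (3x3) and "t" (3): a world point X has camera coordinates R X + t; the wrist camera has in their place "T_tool_cam" (4x4, takes a point from camera to tool coordinates, whose origin is the TCP and whose axes are the flange's). Camera axes: x right, y down, z forward; pixel columns grow to the right and rows downward; lengths in m; the calibration is good to about 2 mm. A picture is of the moment at which its call begins: read the wrist's pose just before it.
- robot.sign_off(): hands the job in; it is judged then, once.
The state is a dict: "time": time; "joints": joint angles; "qd": joint speeds; "joint_torque": joint torques, N m; "tool_pos": TCP position; "ee_rot": TCP orientation; "wrist_force": force on the tool from outside, world axes, zero at the start; "wrist_torque": the same for the moment, N m; "finger_gap": finger opening in m; "grasp_force": force on a finger pad.
Only numpy, scipy, OpenCV 4.12 (cv2) and the standard library are available. Lean on these libraries where they do the work, as an engineer would, in place of code of your own. Each camera call takes 0.05 s, during which the arm holds its last target. There are 200 camera calls.

## Working session

There is one attempt and no reset: what is moved stays moved. The work goes in short steps, Python scripts to look and compute and a tool call to move; the robot and the scene stay as the last step left them, time stands still between calls to the robot, and variables do not carry over. Pictures are saved under pics/ and viewed, at most 10 in all, crops included, and the job is handed in when it is done.

Besides the shell and the picture viewer there is one more tool, called by a JSON object that holds its "name" and its "arguments", one argument or row to a line. servo_tool: Moves the arm, as the interface text tells. Shifts and turns lie within -1 to 1; 1 stands for 150 mm of shift or 90 degrees of turn. Its arguments: {"type":"object","properties":{"increments":{"type":"array"},"newtons":{"type":"number"}},"required":["increments"]}

```bash
mkdir -p pics
cat > h.py <<'E'
import numpy as np, cv2
from cell import robot
def cloud(im):
    z=im["range_z"]; K=im["camera_matrix"]; v,u=np.mgrid[0:400,0:640]
    c=np.stack([(u-K[0,2])/K[0,0]*z,(v-K[1,2])/K[1,1]*z,z],-1)
    w=(c-im["t"])@im["R"]; w[z==0]=np.nan
    return w
E
python3 - <<'E'
from h import *
o=robot.get_obs(); print(o)
for n in("scene","top"):
    im=robot.get_image(n); cv2.imwrite(f"pics/{n}.png",im["pixels"]); np.savez(n+".npz",**im)
    print(n,-im["R"].T@im["t"],(im["range_z"]>0).mean())
E
```

```text
{'time': 0.0, 'joints': array([-1.32701226e+00,  2.41438168e-01,  3.72612687e-03,  1.33520449e+00,
       -1.62926015e-05,  1.57081870e+00]), 'qd': array([ 0.00042126, -0.00092446,  0.00053159, -0.00029472, -0.00147178,
        0.00081781]), 'joint_torque': array([-2.04439953e-04, -3.72321689e+01,  2.52404344e+01,  1.69742672e-02,
        9.78353228e-05,  7.45331221e-06]), 'tool_pos': array([ 0.12053084, -0.48460334,  0.23100111]), 'ee_rot': array([-3.11620052e+00, -3.81697088e-01,  4.30096654e-04]), 'wrist_force': array([-0.02362101, -0.61105448, -0.26649798]), 'wrist_torque': array([0.07393673, 0.03817043, 0.01781406]), 'grasp_force': 0.0, 'finger_gap': 0.08524961416894047}
scene [1.43051043 0.00564213 1.04046617] 0.99581640625
top [ 0.34523041 -0.01293501  1.22716975] 0.9960703125
```

View pics/top.png

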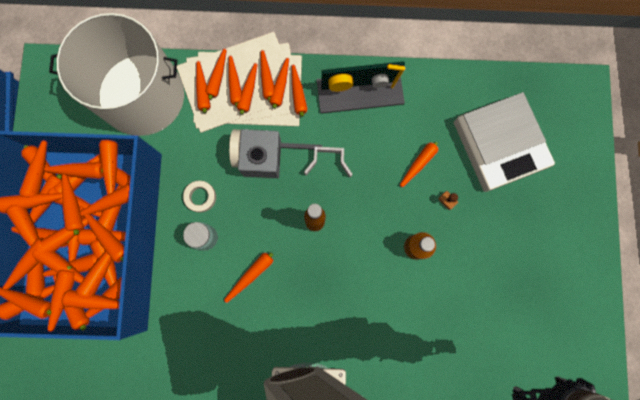

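View pics/scene.png

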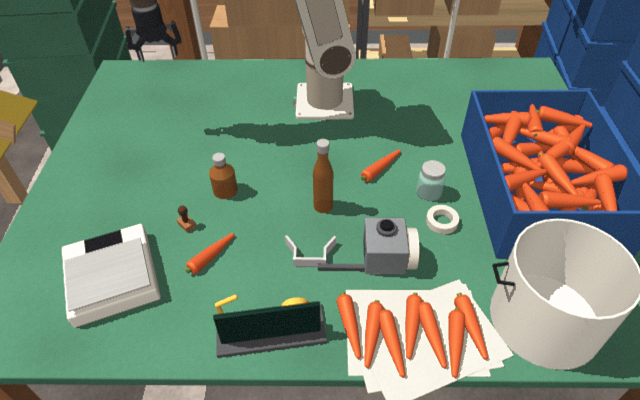

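The top view shows the tall bottle's cap at (315,211), the fence at about (328,160) with its mouth facing down (towards the robot), and the housing and button at (257,155). The squat bottle is at (425,244), the jar at (199,236), the tape at (199,196) and the stamp at (449,200). Carrots lie at (248,276) and (419,164).

Run:
```python
from h import *
cs=[]
for n in("scene","top"):
    im=dict(np.load(n+".npz")); w=cloud(im)
    print(n)
    g=w[...,2]
    tab=(abs(g)<.01); print("table z",np.nanmedian(g[tab]))
    p=w.reshape(-1,3); p=p[~np.isnan(p[:,0])]; px=im["pixels"].reshape(-1,3)
    def st(lbl,s):
        q=p[s]
        if len(q): print(lbl,len(q),np.round(q.min(0),4),np.round(q.max(0),4),np.round(np.median(q,0),4))
    roi=(p[:,0]>.25)&(p[:,0]<.75)&(abs(p[:,1])<.35)
    st("cap",roi&(p[:,2]>.2)&(p[:,2]<.24))
    st("button",roi&(p[:,2]>.094)&(p[:,2]<.12)&(p[:,0]>.48)&(p[:,1]>0))
    st("housing",roi&(p[:,2]>.08)&(p[:,2]<.094)&(p[:,0]>.48)&(p[:,1]>0))
    cs.append(w)
im=dict(np.load("top.npz")); w=cloud(im)
# fence crop
c=cv2.resize(im["pixels"][130:230,270:380],None,fx=6,fy=6,interpolation=cv2.INTER_NEAREST); cv2.imwrite("pics/fence.png",c)
K,R,t=im["camera_matrix"],im["R"],im["t"]
print(K)
m=(w[...,2]>.02)&(w[...,2]<.04); m[:,:300]=0;m[:,356:]=0;m[:140]=0;m[180:]=0
print(np.argwhere(m)[:,::-1].shape, np.nanmin(w[m],0),np.nanmax(w[m],0))
for v in range(142,180,3):
    r=np.where(m[v])[0]; print(v,[(u,*np.round(w[v,u,:3]*1000).astype(int)) for u in r][::3])
```

```text
scene
table z -0.0003656919751952539
cap 176 [ 0.4678 -0.0169  0.2004] [0.5025 0.0101 0.2328] [ 0.4939 -0.0022  0.2258]
button 492 [0.4927 0.0024 0.0941] [0.7027 0.2216 0.12  ] [0.6538 0.1561 0.1013]
housing 1437 [0.4932 0.0024 0.08  ] [0.7159 0.2213 0.094 ] [0.6749 0.1498 0.0888]
top
table z 0.0005780102930419467
cap 158 [ 0.4669 -0.0194  0.2074] [0.4973 0.0101 0.2359] [ 0.4811 -0.0039  0.2303]
button 502 [0.6016 0.1028 0.094 ] [0.7047 0.2196 0.1169] [0.6469 0.1592 0.1018]
housing 1386 [0.5986 0.0979 0.0801] [0.7101 0.2203 0.094 ] [0.6599 0.1532 0.0899]
[[448.63997931   0.         324.62277344]
 [  0.         448.63997931 212.02930716]
 [  0.           0.           1.        ]]
(233, 2) [ 0.61005038 -0.10002015  0.0201231 ] [0.68533243 0.02904075 0.03629102]
142 []
145 []
148 [(np.int64(315), np.int64(683), np.int64(1), np.int64(30)), (np.int64(318), np.int64(683), np.int64(-7), np.int64(29)), (np.int64(321), np.int64(683), np.int64(-15), np.int64(32)), (np.int64(324), np.int64(684), np.int64(-24), np.int64(29)), (np.int64(327), np.int64(684), np.int64(-32), np.int64(30)), (np.int64
[... 912 characters left out ...]
64(25)), (np.int64(344), np.int64(642), np.int64(-79), np.int64(35))]
166 [(np.int64(309), np.int64(633), np.int64(16), np.int64(27)), (np.int64(312), np.int64(633), np.int64(8), np.int64(25)), (np.int64(346), np.int64(635), np.int64(-85), np.int64(31))]
169 [(np.int64(307), np.int64(623), np.int64(21), np.int64(33)), (np.int64(345), np.int64(628), np.int64(-83), np.int64(26)), (np.int64(348), np.int64(627), np.int64(-91), np.int64(30))]
172 [(np.int64(304), np.int64(614), np.int64(29), np.int64(31)), (np.int64(307), np.int64(616), np.int64(21), np.int64(24)), (np.int64(349), np.int64(619), np.int64(-94), np.int64(28))]
175 [(np.int64(349), np.int64(612), np.int64(-95), np.int64(20))]
178 []
```

View pics/fence.png

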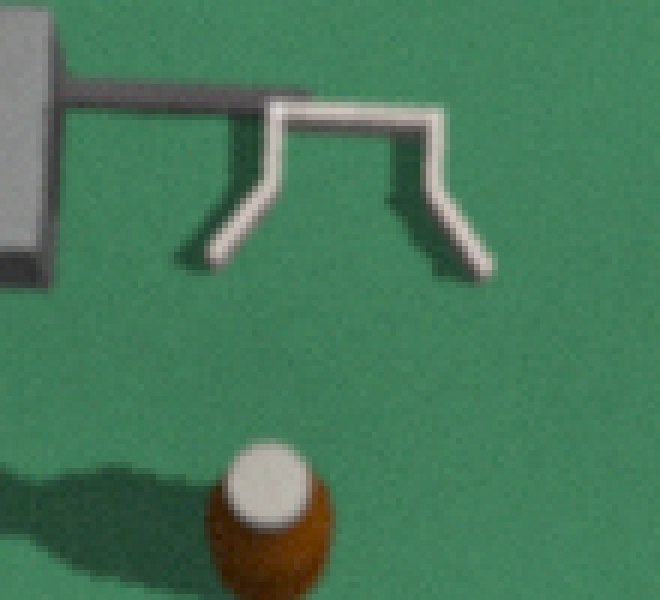

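The crop shows the fence with outer corners at crop (270,103) and (438,112), wing tips at (213,260) and (487,270), and the cap at (267,485). Next I'll cast these points and the button onto their height planes.

```bash
cat >> h.py <<'E'
def ray(im,u,v,z):
    d=im["R"].T@np.linalg.solve(im["camera_matrix"],[u,v,1.]); c=-im["R"].T@im["t"]
    return c+d*(z-c[2])/d[2]
E
python3 - <<'E'
from h import *
im=dict(np.load("top.npz"))
f=lambda x,y:(x/6+270-.5,y/6+130-.5)
P={n:ray(im,*f(*q),.03)[:2] for n,q in dict(cl=(270,103),cr=(438,112),wl=(213,260),wr=(487,270)).items()}
for k in P: print(k,P[k].round(4))
for a,b in(("cl","cr"),("wl","wr")):
    d=P[a]-P[b]; print("yaw",np.degrees(np.arctan2(-d[0],d[1])),"len",np.hypot(*d), "mid",(P[a]+P[b])/2)
px=im["pixels"]; w=cloud(im); m=(px.max(2)<60)&(w[...,2]>.08); m[:, :235]=0;m[:,280:]=0;m[:130]=0;m[178:]=0
n,l,s,c=cv2.connectedComponentsWithStats(m.astype(np.uint8))
for i in range(1,n):
    if s[i,4]>20: print("btn",s[i],c[i],np.nanmedian(w[l==i],0),ray(im,*c[i],np.nanmedian(w[l==i][:,2])))
m=(px.min(2)>120); m[:200]=0;m[225:]=0;m[:,300:330]&=True; m[:,:300]=0;m[:,330:]=0
c=np.argwhere(m).mean(0)[::-1]; print("cap",c,m.sum(),ray(im,*c,.23))
wc=robot.get_image("wrist"); cv2.imwrite("pics/wrist.png",wc["pixels"]); print(wc["T_tool_cam"].round(3))
E
```

```text
cl [0.6866 0.0026]
cr [ 0.6849 -0.0744]
wl [0.6124 0.0261]
wr [ 0.6119 -0.0984]
yaw -1.204546940293366 len 0.07701358668798218 mid [ 0.68575556 -0.035916  ]
yaw -0.2478770360162316 len 0.12451786797922876 mid [ 0.6121423  -0.03616426]
btn [250 148  14  12 125] [256.352 153.728] [0.63938807 0.14909553 0.11159962] [0.63976236 0.14888522 0.11159962]
cap [314.24647887 210.04929577] 142 [ 0.48327613 -0.00409369  0.23      ]
[[-0.    -0.957 -0.29   0.075]
 [ 1.    -0.    -0.001  0.   ]
 [ 0.    -0.29   0.957 -0.142]
 [ 0.     0.     0.     1.   ]]
```

View pics/wrist.png

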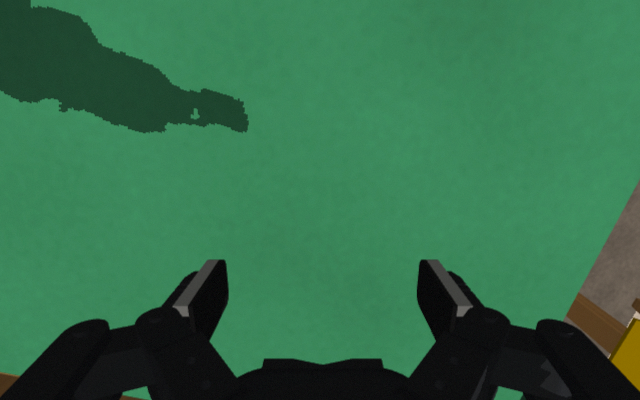

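The wrist view shows the open pads at (210,285) and (435,285), with knuckles sticking out farther higher up. I'll measure that profile, since those knuckles could hit the bottle higher up.

Run:
```python
from h import *
im=robot.get_image("wrist"); T=im["T_tool_cam"]; z=im["range_z"]; K=im["camera_matrix"]; v,u=np.mgrid[0:400,0:640]
c=np.stack([(u-K[0,2])/K[0,0]*z,(v-K[1,2])/K[1,1]*z,z],-1)@T[:3,:3].T+T[:3,3]
m=(z>0)&(c[...,2]<.05)&(v>240)
p=c[m]
for a in np.arange(-.12,.04,.008):
    q=p[(p[:,2]>=a)&(p[:,2]<a+.008)]
    if len(q): print(round(a,3),len(q),"y",q[:,1].min().round(3),q[:,1].max().round(3),"x",q[:,0].min().round(3),q[:,0].max().round(3))
```

```text
-0.096 2093 y -0.032 0.033 x 0.015 0.022
-0.088 10490 y -0.073 0.073 x 0.006 0.02
-0.08 8690 y -0.074 0.074 x 0.001 0.02
-0.072 9968 y -0.074 0.075 x -0.011 0.019
-0.064 3905 y -0.075 0.075 x -0.012 0.016
-0.056 1238 y -0.067 0.066 x 0.002 0.015
-0.048 1405 y -0.056 0.057 x -0.009 0.013
-0.04 1490 y -0.056 0.057 x -0.01 0.013
-0.032 1246 y -0.056 0.057 x -0.01 0.013
-0.024 934 y -0.056 0.056 x -0.01 0.013
-0.016 204 y -0.049 0.049 x -0.01 0.012
```

Run:
```python
from h import *
o=robot.get_obs(); im=robot.get_image("wrist"); T=im["T_tool_cam"]; z=im["range_z"]; K=im["camera_matrix"]; v,u=np.mgrid[0:400,0:640]
print(K[0,0],K[0,2],K[1,2])
c=np.stack([(u-K[0,2])/K[0,0]*z,(v-K[1,2])/K[1,1]*z,z],-1)@T[:3,:3].T+T[:3,3]
for (a,b) in [(220,265),(225,270),(205,275),(190,300),(425,265),(440,285),(455,300),(465,310),(85,325),(150,320),(60,350),(30,380),(100,370),(20,395),(320,375),(320,395)]: print((a,b),(c[b,a]*1000).round(0))
q=c[(abs(c[...,1])>.059)&(c[...,2]<.0)&(z>0)]
for a in np.arange(.059,.08,.003):
    s=q[(abs(q[:,1])>=a)&(abs(q[:,1])<a+.003)]
    if len(s): print(a.round(3),"x",s[:,0].min().round(3),s[:,0].max().round(3),"z",s[:,2].min().round(3),s[:,2].max().round(3))
# scene view points of gripper in tool frame
from scipy.spatial.transform import Rotation as Ro
for n in("scene","top"):
    w=cloud(robot.get_image(n)).reshape(-1,3); t=(w-o["tool_pos"])@Ro.from_rotvec(o["ee_rot"]).as_matrix()
    t=t[(abs(t[:,0])<.12)&(abs(t[:,1])<.12)&(t[:,2]>-.16)&(t[:,2]<.06)]
    print(n,len(t))
    for a in np.arange(-.16,.06,.01):
        s=t[(t[:,2]>=a)&(t[:,2]<a+.01)]
        if len(s): print(a.round(3),len(s),s.min(0).round(3),s.max(0).round(3))
```

```text
323.6665951447498 322.22423478886043 203.8805354800539
(220, 265) [ 11. -43. -20.]
(225, 270) [  6. -42. -15.]
(205, 275) [ 12. -45. -30.]
(190, 300) [ 12. -45. -47.]
(425, 265) [ 11.  43. -20.]
(440, 285) [ 12.  43. -38.]
(455, 300) [ 12.  45. -47.]
(465, 310) [ 10.  48. -49.]
(85, 325) [ 14. -68. -63.]
(150, 320) [ 14. -51. -60.]
(60, 350) [ 13. -70. -71.]
(30, 380) [ 13. -69. -81.]
(100, 370) [  4. -62. -69.]
(20, 395) [ 13. -67. -85.]
(320, 375) [ 12.  -0. -79.]
(320, 395) [ 12.  -0. -84.]
0.059 x -0.011 0.015 z -0.087 -0.054
0.062 x -0.012 0.015 z -0.087 -0.054
0.065 x -0.007 0.016 z -0.088 -0.055
0.068 x -0.006 0.016 z -0.087 -0.058
0.071 x -0.007 0.014 z -0.086 -0.058
0.074 x 0.012 0.013 z -0.072 -0.062
scene 1333
-0.16 101 [ 0.001 -0.037 -0.16 ] [ 0.043  0.037 -0.15 ]
-0.15 99 [ 0.    -0.037 -0.15 ] [ 0.042  0.035 -0.14 ]
-0.14 100 [ 0.001 -0.037 -0.14 ] [ 0.042  0.035 -0.13 ]
-0.13 27 [ 0.001 -0.038 -0.13 ] [ 0.039  0.036 -0.121]
-0.12 158 [-0.013 -0.069 -0.12 ] [ 0.019  0.068 -0.11 ]
-0.11 186 [-0.007 -0.069 -0.11 ] [ 0.026  0.068 -0.1  ]
-0.1 129 [-0.009 -0.07  -0.1  ] [ 0
[... 593 characters left out ...]
.012 -0.034 -0.14 ] [ 0.037  0.018 -0.13 ]
-0.13 6 [ 0.001 -0.032 -0.13 ] [ 0.035  0.064 -0.12 ]
-0.12 62 [-0.004 -0.062 -0.12 ] [ 0.013  0.068 -0.11 ]
-0.11 76 [ 0.005 -0.065 -0.11 ] [ 0.019  0.069 -0.1  ]
-0.1 71 [ 0.009 -0.07  -0.1  ] [ 0.018  0.07  -0.09 ]
-0.09 86 [-0.001 -0.072 -0.09 ] [ 0.017  0.071 -0.08 ]
-0.08 88 [-0.004 -0.074 -0.08 ] [ 0.016  0.073 -0.07 ]
-0.07 85 [-0.001 -0.074 -0.07 ] [ 0.013  0.072 -0.06 ]
-0.06 26 [ 0.005 -0.056 -0.06 ] [ 0.012  0.066 -0.05 ]
-0.05 21 [ 0.005 -0.056 -0.049] [ 0.011  0.05  -0.041]
-0.04 36 [ 0.004 -0.057 -0.04 ] [ 0.011  0.057 -0.03 ]
-0.03 28 [-0.    -0.056 -0.029] [ 0.01   0.048 -0.02 ]
-0.02 14 [-0.004 -0.049 -0.02 ] [ 0.01   0.044 -0.014]
```

{"name": "servo_tool", "arguments": {
  "increments": [
    [255, [0.2, 0.3, 0], 0.118],
    [255, [0.4, 0.6, 0], 0.236],
    [255, [0.5, 0.8, 0], 0.354],
    [255, [0.5, 1, 0], 0.472],
    [255, [0.5, 1, 0], 0.58]
  ]
}}

```text
time: 0.98
tool_pos: [0.1957, -0.3332, 0.2321]
ee_rot: [-2.625, -1.725, -0.0]
wrist_force: [-0.2, -0.3, -0.3]
finger_gap: -0.0002
grasp_force: 0.0
```

{"name": "servo_tool", "arguments": {
  "increments": [
    [255, [0.2, 0.3, 0], 0.118],
    [255, [0.4, 0.6, 0], 0.236],
    [255, [0.5, 0.8, 0], 0.354],
    [255, [0.5, 1, 0], 0.472],
    [255, [0.5, 1, 0], 0.58]
  ]
}}

```text
time: 1.6
tool_pos: [0.2706, -0.1835, 0.232]
ee_rot: [-1.597, -2.705, -0.0]
wrist_force: [0.0, -0.4, 0.3]
finger_gap: 0.0003
grasp_force: 0.0
```

{"name": "servo_tool", "arguments": {
  "increments": [
    [255, [0.2, 0.3, 0], 0.118],
    [255, [0.4, 0.6, 0], 0.236],
    [255, [0.5, 0.8, 0], 0.354],
    [255, [0.5, 1, 0], 0.472],
    [255, [0.5, 1, 0], 0.58]
  ]
}}

```text
time: 2.22
tool_pos: [0.3457, -0.0336, 0.2319]
ee_rot: [-0.243, -3.132, -0.001]
wrist_force: [-0.5, 0.0, -0.5]
finger_gap: 0.0
grasp_force: 0.0
```

```bash
cat > prof.py <<'E'
from h import *
from scipy.spatial.transform import Rotation as Ro
o=robot.get_obs(); print(o["tool_pos"],o["joints"].round(2))
for n in("scene",):
    im=robot.get_image(n); cv2.imwrite("pics/s_prof.png",cv2.resize(im["pixels"][40:240,200:460],None,fx=3,fy=3))
    w=cloud(im).reshape(-1,3); t=(w-o["tool_pos"])@Ro.from_rotvec(o["ee_rot"]).as_matrix()
    t=t[(abs(t[:,0])<.09)&(abs(t[:,1])<.09)&(t[:,2]>-.2)&(t[:,2]<.06)]
    print(n,len(t))
    for a in np.arange(-.2,.06,.01):
        s=t[(t[:,2]>=a)&(t[:,2]<a+.01)]
        if len(s):
            c=s[abs(s[:,1])<.027]
            print(a.round(3),len(s),s.min(0).round(3)[:2],s.max(0).round(3)[:2],"mid xmin",c[:,0].min().round(3) if len(c) else "", s[:,2].max().round(3))
E
python3 prof.py
```

```text
[ 0.34568176 -0.03357799  0.23190383] [-0.1  -0.06 -0.34  1.3   0.    0.06]
scene 1940
-0.2 118 [-0.038 -0.032] [0.007 0.035] mid xmin -0.038 -0.19
-0.19 88 [-0.037 -0.032] [0.002 0.035] mid xmin -0.037 -0.18
-0.18 164 [-0.04  -0.036] [0.012 0.036] mid xmin -0.04 -0.17
-0.17 123 [-0.04  -0.036] [0.019 0.037] mid xmin -0.04 -0.16
-0.16 118 [-0.04  -0.032] [0.002 0.037] mid xmin -0.04 -0.15
-0.15 113 [-0.041 -0.033] [-0.001  0.037] mid xmin -0.041 -0.14
-0.14 108 [-0.043 -0.033] [0.005 0.038] mid xmin -0.043 -0.13
-0.13 34 [-0.04  -0.036] [0.003 0.037] mid xmin -0.04 -0.12
-0.12 62 [-0.017 -0.041] [0.004 0.041] mid xmin -0.014 -0.11
-0.11 150 [-0.024 -0.046] [0.005 0.048] mid xmin -0.024 -0.1
-0.1 168 [-0.024 -0.06 ] [0.013 0.06 ] mid xmin -0.024 -0.09
-0.09 155 [-0.023 -0.06 ] [0.012 0.061] mid xmin -0.023 -0.08
-0.08 111 [-0.021 -0.056] [0.009 0.056] mid xmin -0.021 -0.07
-0.07 107 [-0.018 -0.048] [0.013 0.048] mid xmin -0.018 -0.06
-0.06 124 [-0.016 -0.039] [0.013 0.041] mid xmin -0.016 -0.05
-0.05 71 [-0.016 -0.034] [0.015 0.033] mid xmin -0.016 -0.041
-0.04 34 [-0.015 -0.02 ] [-0.     0.014] mid xmin -0.015 -0.03
-0.03 35 [-0.013 -0.012] [0.003 0.014] mid xmin -0.013 -0.02
-0.02 32 [-0.015 -0.013] [-0.001  0.014] mid xmin -0.015 -0.01
-0.01 24 [-0.013 -0.012] [-0.003  0.012] mid xmin -0.013 -0.001
0.0 1 [-0.009  0.001] [-0.009  0.001] mid xmin -0.009 0.0
```

View pics/s_prof.png

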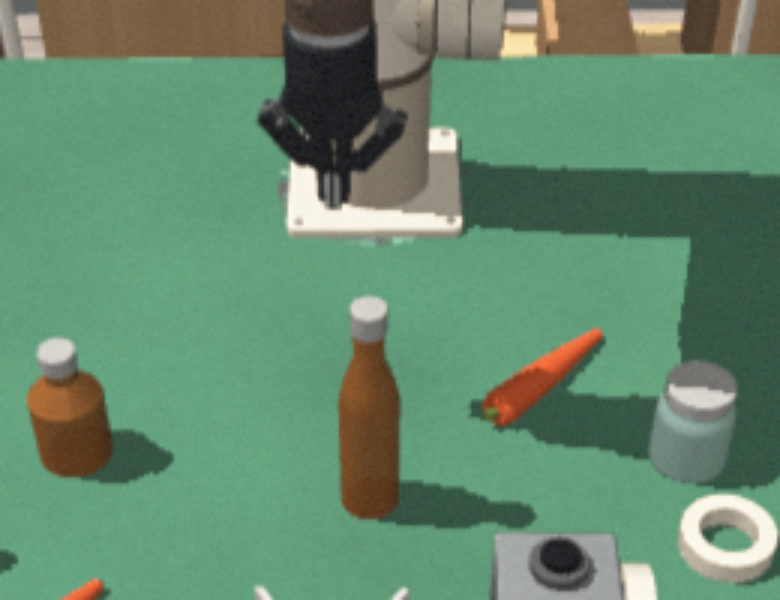

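The view shows the shut gripper at crop (333,170). By depth its tips sit at tool z≈0, and the body stays wide (±40 mm) well above the tips. So the push has to use the back of one open finger, which stands out beyond the body. I'll turn the tool y axis along the push line and come down behind the bottle.

{"name": "servo_tool", "arguments": {
  "increments": [
    [0, [0, 0.2, 0], -0.118],
    [0, [0, 0.36, 0], -0.236],
    [0, [0.06, 0.36, -0.3], -0.354],
    [0, [0.06, 0.36, -0.5], -0.472],
    [0, [0.06, 0.36, -0.7], -0.585]
  ]
}}

```text
time: 2.9
tool_pos: [0.3548, 0.0187, 0.126]
ee_rot: [1.631, 2.684, 0.0]
wrist_force: [0.4, 0.4, 0.4]
finger_gap: 0.0852
grasp_force: 0.0
```

{"name": "servo_tool", "arguments": {
  "increments": [
    [0, [0, 0, 0], -0.118],
    [0, [0, 0, -0.1], -0.236],
    [0, [0, 0, -0.3], -0.354],
    [0, [0, 0, -0.5], -0.435],
    [0, [0, 0, -0.55], -0.435]
  ]
}}

```text
time: 3.52
tool_pos: [0.3532, 0.0185, 0.0432]
ee_rot: [-2.427, -1.991, 0.004]
wrist_force: [0.0, 0.6, 0.8]
finger_gap: 0.0853
grasp_force: 0.0
```

{"name": "servo_tool", "arguments": {
  "increments": [
    [0, [0, 0, -0.05], 0],
    [0, [0, 0, -0.1], 0],
    [0, [0, 0, -0.13], 0],
    [0, [0, 0, -0.16], 0],
    [0, [0, 0, -0.16], 0]
  ]
}}

```text
time: 4.15
tool_pos: [0.3546, 0.0188, 0.0203]
ee_rot: [-2.428, -1.993, 0.0]
wrist_force: [0.6, -1.0, 0.5]
finger_gap: 0.0854
grasp_force: 0.0
```

```bash
sed -i 's/\[40:240,200:460\]/[90:260,240:430]/; s/s_prof/s_prof2/; s/fx=3,fy=3/fx=4,fy=3.5/' prof.py; sed -i 's/fx=4,fy=3.5/fx=3.5,fy=3.5/' prof.py; python3 prof.py
```

```text
[0.3545769  0.0187974  0.02027007] [ 0.05  0.21 -0.68  0.68 -0.    1.82]
scene 2538
-0.2 83 [-0.034  0.   ] [0.035 0.039] mid xmin -0.034 -0.19
-0.19 60 [-0.033 -0.002] [0.035 0.039] mid xmin -0.033 -0.18
-0.18 124 [-0.037 -0.013] [0.037 0.04 ] mid xmin -0.037 -0.17
-0.17 86 [-0.037  0.004] [0.037 0.041] mid xmin -0.037 -0.16
-0.16 82 [-0.036  0.006] [0.037 0.042] mid xmin -0.036 -0.15
-0.15 73 [-0.032  0.006] [0.037 0.041] mid xmin -0.032 -0.14
-0.14 63 [-0.032  0.003] [0.036 0.04 ] mid xmin -0.032 -0.13
-0.13 16 [0.001 0.022] [0.029 0.067] mid xmin 0.029 -0.121
-0.12 31 [0.001 0.026] [0.013 0.069] mid xmin 0.011 -0.11
-0.11 39 [0.003 0.012] [0.019 0.071] mid xmin 0.01 -0.1
-0.1 25 [ 0.008 -0.013] [0.02  0.072] mid xmin 0.01 -0.09
-0.09 20 [ 0.009 -0.018] [0.017 0.069] mid xmin 0.01 -0.08
-0.08 14 [ 0.009 -0.035] [0.017 0.047] mid xmin 0.013 -0.072
-0.07 8 [ 0.009 -0.032] [0.014 0.054] mid xmin  -0.061
-0.06 3 [ 0.012 -0.049] [0.013 0.053] mid xmin  -0.052
-0.05 2 [ 0.01  -0.044] [ 0.01  -0.043] mid xmin  -0.041
-0.04 4 [ 0.007 -0.044] [ 0.01  -0.041] mid xmin  -0.03
-0.03 7 [ 0.007 -0.045] [ 0.011 -0.038] mid xmin  -0.02
-0.02 2 [-0.004 -0.041] [ 0.008 -0.039] mid xmin  -0.015
-0.01 1 [-0.005 -0.045] [-0.005 -0.045] mid xmin  -0.009
0.0 2 [0.089 0.001] [0.09  0.008] mid xmin 0.089 0.003
0.01 599 [-0.09 -0.09] [0.09 0.09] mid xmin -0.09 0.02
0.02 1194 [-0.09 -0.09] [0.09 0.09] mid xmin -0.09 0.027
```

View pics/s_prof2.png

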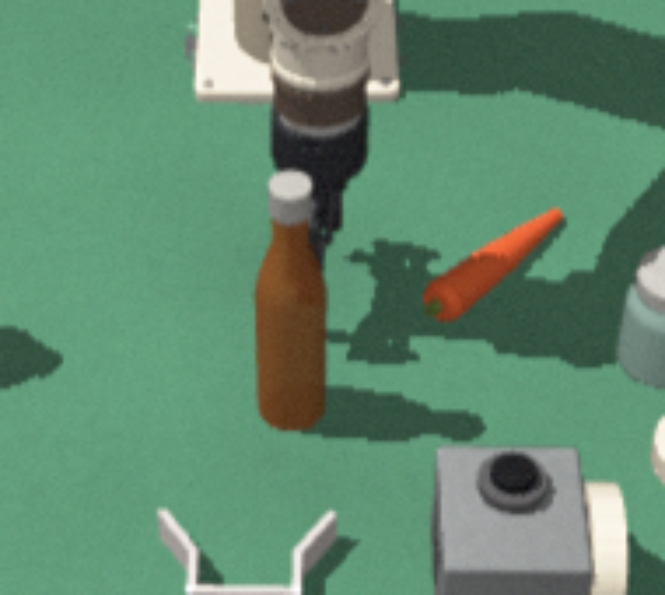

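The view shows the gripper directly behind the bottle (foot at crop (290,420)), with nothing touching. I'll lower in small steps to find the true fingertip height.

{"name": "servo_tool", "arguments": {
  "increments": [
    [0, [0, 0, -0.02], 0],
    [0, [0, 0, -0.04], 0],
    [0, [0, 0, -0.05], 0],
    [0, [0, 0, -0.06], 0],
    [0, [0, 0, -0.06], 0]
  ]
}}

```text
time: 4.82
tool_pos: [0.3546, 0.0188, 0.0113]
ee_rot: [-2.428, -1.993, 0.0]
wrist_force: [-0.3, -0.3, -0.7]
finger_gap: 0.0853
grasp_force: 0.0
```

{"name": "servo_tool", "arguments": {
  "increments": [
    [0, [0, 0, -0.01], 0],
    [0, [0, 0, -0.02], 0],
    [0, [0, 0, -0.03], 0],
    [0, [0, 0, -0.04], 0],
    [0, [0, 0, -0.04], 0]
  ]
}}

```text
time: 5.45
tool_pos: [0.3546, 0.0188, 0.0053]
ee_rot: [-2.428, -1.993, 0.0]
wrist_force: [-0.1, -0.6, -0.9]
finger_gap: 0.0852
grasp_force: 0.0
```

{"name": "servo_tool", "arguments": {
  "increments": [
    [0, [0, 0, -0.02], 0],
    [0, [0, 0, -0.04], 0],
    [0, [0, 0, -0.05], 0],
    [0, [0, 0, -0.06], 0],
    [0, [0, 0, -0.06], 0]
  ]
}}

```text
time: 6.08
tool_pos: [0.3546, 0.0188, -0.0037]
ee_rot: [-2.428, -1.993, 0.0]
wrist_force: [-0.4, -0.6, -0.5]
finger_gap: 0.0856
grasp_force: 0.0
```

{"name": "servo_tool", "arguments": {
  "increments": [
    [0, [0, 0, -0.02], 0],
    [0, [0, 0, -0.04], 0],
    [0, [0.05, -0.01, -0.04], 0],
    [0, [0.1, -0.02, -0.04], 0],
    [0, [0.157, -0.03, -0.04], 0]
  ]
}}

```text
time: 6.7
tool_pos: [0.3793, 0.0142, -0.0095]
ee_rot: [2.428, 1.993, 0.001]
wrist_force: [-0.2, 0.0, 0.7]
finger_gap: 0.0857
grasp_force: 0.0
```

{"name": "servo_tool", "arguments": {
  "increments": [
    [0, [0.013, -0.0025, 0], 0],
    [0, [0.026, -0.005, 0], 0],
    [0, [0.039, -0.0075, 0], 0],
    [0, [0.052, -0.01, 0], 0],
    [0, [0.052, -0.01, 0], 0]
  ]
}}

```text
time: 7.32
tool_pos: [0.3853, 0.0129, -0.0098]
ee_rot: [-2.427, -1.993, 0.001]
wrist_force: [-2.7, 1.1, 0.9]
finger_gap: 0.0856
grasp_force: 0.2
```

```bash
cat > bot.py <<'E'
from h import *
o=robot.get_obs(); print("tcp",o["tool_pos"].round(4),"F",o["wrist_force"].round(2),"t",o["time"])
im=robot.get_image("top"); w=cloud(im); px=im["pixels"].astype(int)
s=(w[...,0]>.4)&(w[...,0]<.72)&(abs(w[...,1])<.09)
m=s&(w[...,2]>.222)&(w[...,2]<.24)&(px.min(2)>110)
c=np.argwhere(m).mean(0)[::-1]; print("cap",m.sum(),ray(im,*c,.23).round(4),"z",np.nanmedian(w[m][:,2]).round(4))
sc=robot.get_image("scene"); w=cloud(sc); px=sc["pixels"].astype(int)
m=(px[...,2]>px[...,0]+40)&(w[...,2]>.01)&(w[...,2]<.21)&(w[...,0]>.42)&(w[...,0]<.74)&(abs(w[...,1])<.09)
q=w[m]
for a in (.01,.04,.08,.18):
    b=q[(q[:,2]>a)&(q[:,2]<a+.03)]
    print(a,len(b),"front x",np.percentile(b[:,0],97).round(4),"y mid",((b[:,1].min()+b[:,1].max())/2).round(4))
E
python3 bot.py
```

```text
tcp [ 0.3853  0.0129 -0.0098] F [-2.67  1.13  0.89] t 7.325
cap 140 [ 0.4861 -0.0056  0.23  ] z 0.2306
0.01 130 front x 0.5135 y mid -0.0059
0.04 149 front x 0.5144 y mid -0.0059
0.08 148 front x 0.5147 y mid -0.0056
0.18 69 front x 0.504 y mid -0.0049
```

{"name": "servo_tool", "arguments": {
  "increments": [
    [0, [-0.015, 0.003, 0], 0],
    [0, [-0.03, 0.006, 0], 0],
    [0, [-0.065, 0.0125, 0], 0],
    [0, [-0.065, 0.0125, 0], 0],
    [0, [-0.065, 0.0125, 0], 0]
  ]
}}

```text
time: 8.05
tool_pos: [0.3765, 0.0147, -0.0095]
ee_rot: [2.428, 1.993, 0.001]
wrist_force: [0.3, -0.2, 0.0]
finger_gap: 0.0856
grasp_force: 0.0
```

```bash
python3 bot.py
```

```text
tcp [ 0.3765  0.0147 -0.0095] F [ 0.32 -0.19  0.02] t 8.05
cap 139 [ 0.4837 -0.0044  0.23  ] z 0.2303
0.01 133 front x 0.5144 y mid -0.0059
0.04 148 front x 0.5137 y mid -0.0045
0.08 152 front x 0.5133 y mid -0.0055
0.18 63 front x 0.5002 y mid -0.0036
```

Contact came first at the knuckle, about 45–50 mm up. The bottle tilted slightly and rocked back upright without sliding, so a push with the finger back is too high. Pushing with the flat side of one open finger (tool −x) is better, because the linkage stands only about 2 mm ahead of the pad there. I'll back off and turn the tool.

{"name": "servo_tool", "arguments": {
  "increments": [
    [0, [-0.1, -0.1, 0], 0.1],
    [0, [-0.15, -0.25, 0], 0.21],
    [0, [-0.15, -0.41, 0], 0.32],
    [0, [-0.15, -0.41, 0], 0.43],
    [0, [-0.15, -0.41, 0], 0.54]
  ]
}}

```text
time: 8.78
tool_pos: [0.354, -0.0473, -0.0095]
ee_rot: [1.386, 2.819, 0.0]
wrist_force: [0.1, -0.5, -1.2]
finger_gap: 0.0854
grasp_force: 0.0
```

{"name": "servo_tool", "arguments": {
  "increments": [
    [0, [0, 0, 0], 0.118],
    [0, [0, 0, 0], 0.236],
    [0, [0, 0, 0], 0.354],
    [0, [0, 0, 0], 0.468],
    [0, [0, 0, 0], 0.468]
  ]
}}

```text
time: 9.4
tool_pos: [0.354, -0.0469, -0.0096]
ee_rot: [0.291, 3.128, -0.0]
wrist_force: [-0.7, -0.2, -0.3]
finger_gap: 0.0858
grasp_force: 0.0
```

```bash
cat >> bot.py <<'E'
r=o["ee_rot"]; a=2*np.arctan2(r[1],r[0])+np.pi; d=np.array([np.cos(a),np.sin(a)]); n=np.array([-d[1],d[0]])
v=np.array(ray(im,*c,.23)[:2])-o["tool_pos"][:2]; print("face dir deg",np.degrees(a)%360-360,"along",(v@d).round(4),"side",(v@n).round(4))
E
python3 bot.py
```

```text
tcp [ 0.354  -0.0469 -0.0096] F [-0.69 -0.22 -0.33] t 9.4
cap 139 [ 0.4835 -0.0043  0.23  ] z 0.2306
0.01 141 front x 0.5145 y mid -0.0045
0.04 144 front x 0.5133 y mid -0.0059
0.08 157 front x 0.5135 y mid -0.0043
0.18 60 front x 0.5002 y mid -0.0036
face dir deg -10.635867757071765 along 0.1195 side 0.0657
```

{"name": "servo_tool", "arguments": {
  "increments": [
    [0, [0.1, 0, 0], 0],
    [0, [0.2, -0.01, 0], 0],
    [0, [0.3, -0.02, 0], 0],
    [0, [0.4, -0.024, 0], 0],
    [0, [0.436, -0.024, 0], 0]
  ]
}}

```text
time: 10.12
tool_pos: [0.4209, -0.0505, -0.0096]
ee_rot: [0.288, 3.127, -0.0]
wrist_force: [0.1, 0.3, -0.4]
finger_gap: 0.0857
grasp_force: 0.0
```

{"name": "servo_tool", "arguments": {
  "increments": [
    [0, [0.02, -0.0038, 0], 0],
    [0, [0.04, -0.0075, 0], 0],
    [0, [0.06, -0.0112, 0], 0],
    [0, [0.08, -0.015, 0], 0],
    [0, [0.1, -0.0188, 0], 0]
  ]
}}

```text
time: 10.75
tool_pos: [0.4343, -0.0533, -0.0095]
ee_rot: [0.288, 3.128, -0.0]
wrist_force: [0.8, 0.6, 0.3]
finger_gap: 0.0853
grasp_force: 0.0
```

```bash
python3 bot.py
```

```text
tcp [ 0.4343 -0.0533 -0.0095] F [0.83 0.61 0.26] t 10.75
cap 31 [ 0.493  -0.0035  0.23  ] z 0.2305
0.01 134 front x 0.5133 y mid -0.0044
0.04 147 front x 0.5136 y mid -0.0046
0.08 149 front x 0.5142 y mid -0.0043
0.18 62 front x 0.5006 y mid -0.0047
face dir deg -10.514536523278252 along 0.0486 side 0.0597
```

{"name": "servo_tool", "arguments": {
  "increments": [
    [0, [0.013, -0.0025, 0], 0],
    [0, [0.026, -0.005, 0], 0],
    [0, [0.039, -0.0075, 0], 0],
    [0, [0.052, -0.01, 0], 0],
    [0, [0.065, -0.0125, 0], 0]
  ]
}}

```text
time: 11.48
tool_pos: [0.4439, -0.0551, -0.0097]
ee_rot: [-0.288, -3.128, -0.0]
wrist_force: [-2.6, 0.1, -0.2]
finger_gap: 0.0854
grasp_force: 0.0
```

```bash
python3 bot.py
```

```text
tcp [ 0.4439 -0.0551 -0.0097] F [-2.58  0.12 -0.18] t 11.475
cap 44 [ 0.5049 -0.0044  0.23  ] z 0.2303
0.01 142 front x 0.5218 y mid -0.006
0.04 139 front x 0.5226 y mid -0.0058
0.08 150 front x 0.5233 y mid -0.0067
0.18 63 front x 0.5125 y mid -0.006
face dir deg -10.506279054639776 along 0.0507 side 0.0609
```

It slides: the foot moved about 8 mm, with only about 1.3° of lean. I'll continue slowly.

{"name": "servo_tool", "arguments": {
  "increments": [
    [0, [0.02, -0.0038, 0], 0],
    [0, [0.04, -0.0075, 0], 0],
    [0, [0.06, -0.0113, 0], 0],
    [0, [0.08, -0.015, 0], 0],
    [0, [0.1, -0.0188, 0], 0]
  ]
}}

```text
time: 12.2
tool_pos: [0.4592, -0.058, -0.0096]
ee_rot: [-0.288, -3.128, -0.0]
wrist_force: [-4.2, 0.1, 1.6]
finger_gap: 0.0852
grasp_force: 0.0
```

{"name": "servo_tool", "arguments": {
  "increments": [
    [0, [0.02, -0.0038, 0], 0],
    [0, [0.04, -0.0075, 0], 0],
    [0, [0.06, -0.0113, 0], 0],
    [0, [0.08, -0.015, 0], 0],
    [0, [0.1, -0.0188, 0], 0]
  ]
}}

```text
time: 12.82
tool_pos: [0.4741, -0.0608, -0.0096]
ee_rot: [0.288, 3.128, 0.0]
wrist_force: [-3.3, 0.1, 1.0]
finger_gap: 0.0854
grasp_force: 0.0
```

```bash
python3 bot.py
```

```text
tcp [ 0.4741 -0.0608 -0.0096] F [-3.27  0.07  0.97] t 12.825
cap 48 [ 0.5342 -0.0103  0.23  ] z 0.2308
0.01 141 front x 0.5528 y mid -0.0112
0.04 140 front x 0.5535 y mid -0.0121
0.08 157 front x 0.5539 y mid -0.0135
0.18 68 front x 0.544 y mid -0.0119
face dir deg -10.513683728293074 along 0.0499 side 0.0606
```

{"name": "servo_tool", "arguments": {
  "increments": [
    [0, [0.022, -0.0041, 0], 0],
    [0, [0.044, -0.0083, 0], 0],
    [0, [0.066, -0.0124, 0], 0],
    [0, [0.088, -0.0165, 0], 0],
    [0, [0.11, -0.0206, 0], 0]
  ]
}}

```text
time: 13.55
tool_pos: [0.4907, -0.0639, -0.0096]
ee_rot: [0.288, 3.128, 0.0]
wrist_force: [-3.5, 0.7, 2.4]
finger_gap: 0.0853
grasp_force: 0.0
```

{"name": "servo_tool", "arguments": {
  "increments": [
    [0, [0.022, -0.0041, 0], 0],
    [0, [0.044, -0.0083, 0], 0],
    [0, [0.066, -0.0124, 0], 0],
    [0, [0.088, -0.0165, 0], 0],
    [0, [0.11, -0.0206, 0], 0]
  ]
}}

```text
time: 14.18
tool_pos: [0.5072, -0.067, -0.0096]
ee_rot: [0.288, 3.128, -0.0]
wrist_force: [-2.6, 0.0, 1.0]
finger_gap: 0.0855
grasp_force: 0.0
```

{"name": "servo_tool", "arguments": {
  "increments": [
    [0, [0.022, -0.0041, 0], 0],
    [0, [0.044, -0.0083, 0], 0],
    [0, [0.066, -0.0124, 0], 0],
    [0, [0.088, -0.0165, 0], 0],
    [0, [0.11, -0.0206, 0], 0]
  ]
}}

```text
time: 14.8
tool_pos: [0.5236, -0.0701, -0.0096]
ee_rot: [-0.288, -3.128, 0.0]
wrist_force: [-3.5, 0.1, 1.1]
finger_gap: 0.0857
grasp_force: 0.0
```

{"name": "servo_tool", "arguments": {
  "increments": [
    [0, [0.022, -0.0041, 0], 0],
    [0, [0.044, -0.0083, 0], 0],
    [0, [0.066, -0.0124, 0], 0],
    [0, [0.088, -0.0165, 0], 0],
    [0, [0.11, -0.0206, 0], 0]
  ]
}}

```text
time: 15.42
tool_pos: [0.5402, -0.0732, -0.0096]
ee_rot: [0.288, 3.128, -0.0]
wrist_force: [-3.5, 0.4, 0.9]
finger_gap: 0.0855
grasp_force: 0.0
```

```bash
cat >> bot.py <<'E'
cv2.imwrite("pics/near.png",np.hstack([cv2.resize(i["pixels"][y:y+130,x:x+130],None,fx=3,fy=3) for i,x,y in((sc,250,140),(im,260,110))]))
E
python3 bot.py
```

```text
tcp [ 0.5402 -0.0732 -0.0096] F [-3.49  0.41  0.88] t 15.425
cap 48 [ 0.6006 -0.0227  0.23  ] z 0.2309
0.01 138 front x 0.6181 y mid -0.0247
0.04 147 front x 0.6188 y mid -0.0231
0.08 151 front x 0.6206 y mid -0.0235
0.18 59 front x 0.6093 y mid -0.0253
face dir deg -10.51287268520457 along 0.0502 side 0.0606
```

View pics/near.png

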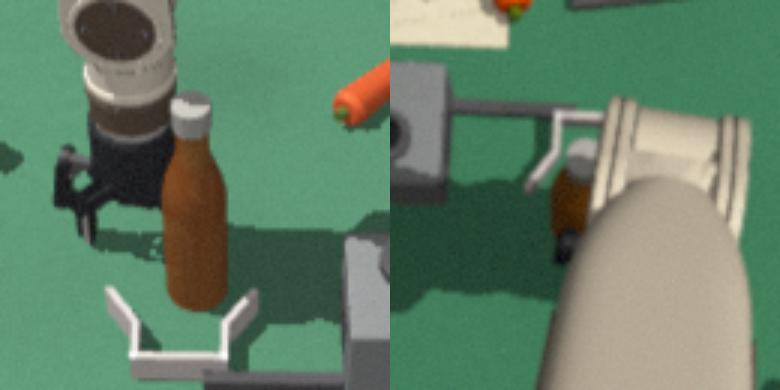

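The bottle (foot at crop (196,300)) is lined up with the mouth, whose wing tips are at (107,290) and (257,292). The other finger at (85,235) passes outside the wing.

{"name": "servo_tool", "arguments": {
  "increments": [
    [0, [0.022, -0.0041, 0], 0],
    [0, [0.044, -0.0083, 0], 0],
    [0, [0.066, -0.0124, 0], 0],
    [0, [0.088, -0.0165, 0], 0],
    [0, [0.11, -0.0206, 0], 0]
  ]
}}

```text
time: 16.15
tool_pos: [0.5567, -0.0762, -0.0096]
ee_rot: [0.288, 3.128, -0.0]
wrist_force: [-3.0, 0.4, 2.1]
finger_gap: 0.0854
grasp_force: 0.0
```

{"name": "servo_tool", "arguments": {
  "increments": [
    [0, [0.022, -0.0041, 0], 0],
    [0, [0.044, -0.0083, 0], 0],
    [0, [0.066, -0.0124, 0], 0],
    [0, [0.088, -0.0165, 0], 0],
    [0, [0.11, -0.0206, 0], 0]
  ]
}}

```text
time: 16.77
tool_pos: [0.5732, -0.0793, -0.0096]
ee_rot: [0.288, 3.128, -0.0]
wrist_force: [-2.6, 1.1, 0.4]
finger_gap: 0.0852
grasp_force: 0.0
```

{"name": "servo_tool", "arguments": {
  "increments": [
    [0, [0.022, -0.0041, 0], 0],
    [0, [0.044, -0.0083, 0], 0],
    [0, [0.066, -0.0124, 0], 0],
    [0, [0.088, -0.0165, 0], 0],
    [0, [0.11, -0.0206, 0], 0]
  ]
}}

```text
time: 17.4
tool_pos: [0.5897, -0.0824, -0.0096]
ee_rot: [-0.288, -3.128, -0.0]
wrist_force: [-2.8, 0.3, 1.9]
finger_gap: 0.0852
grasp_force: 0.0
```

```bash
python3 bot.py
```

```text
tcp [ 0.5897 -0.0824 -0.0096] F [-2.76  0.29  1.88] t 17.4
cap 53 [ 0.6496 -0.0325  0.23  ] z 0.2306
0.01 146 front x 0.6667 y mid -0.0329
0.04 144 front x 0.6683 y mid -0.033
0.08 154 front x 0.6689 y mid -0.0326
0.18 65 front x 0.6601 y mid -0.0335
face dir deg -10.515979364531574 along 0.0498 side 0.0601
```

{"name": "servo_tool", "arguments": {
  "increments": [
    [0, [0.014, -0.0026, 0], 0],
    [0, [0.028, -0.0053, 0], 0],
    [0, [0.042, -0.0079, 0], 0],
    [0, [0.056, -0.0105, 0], 0],
    [0, [0.07, -0.0131, 0], 0]
  ]
}}

```text
time: 18.12
tool_pos: [0.6001, -0.0844, -0.0096]
ee_rot: [0.288, 3.128, -0.0]
wrist_force: [-3.1, 1.0, 1.6]
finger_gap: 0.0851
grasp_force: 0.0
```

{"name": "servo_tool", "arguments": {
  "increments": [
    [0, [0.007, -0.0013, 0], 0],
    [0, [0.014, -0.0026, 0], 0],
    [0, [0.02, -0.0038, 0], 0],
    [0, [0.026, -0.0049, 0], 0],
    [0, [0.026, -0.0049, 0], 0]
  ]
}}

```text
time: 18.75
tool_pos: [0.604, -0.0851, -0.0096]
ee_rot: [0.288, 3.128, -0.0]
wrist_force: [-2.6, 0.4, 1.2]
finger_gap: 0.0855
grasp_force: 0.0
```

```bash
python3 bot.py
```

```text
tcp [ 0.604  -0.0851 -0.0096] F [-2.58  0.35  1.17] t 18.75
cap 58 [ 0.665  -0.0347  0.23  ] z 0.2308
0.01 86 front x 0.6806 y mid -0.0351
0.04 146 front x 0.6819 y mid -0.0353
0.08 162 front x 0.6834 y mid -0.0354
0.18 64 front x 0.6732 y mid -0.0366
face dir deg -10.51417355433125 along 0.0508 side 0.0607
```

{"name": "servo_tool", "arguments": {
  "increments": [
    [0, [0.006, -0.001, 0], 0],
    [0, [0.012, -0.002, 0], 0],
    [0, [0.018, -0.003, 0], 0],
    [0, [0.018, -0.003, 0], 0]
  ]
}}

```text
time: 19.35
tool_pos: [0.6048, -0.0852, -0.0101]
ee_rot: [-0.286, -3.125, -0.0]
wrist_force: [-6.4, 0.9, 2.5]
finger_gap: 0.0859
grasp_force: 0.0
```

{"name": "servo_tool", "arguments": {
  "increments": [
    [0, [-0.01, 0.002, 0], 0],
    [0, [-0.02, 0.004, 0], 0],
    [0, [-0.03, 0.006, 0], 0],
    [0, [-0.045, 0.009, 0], 0],
    [0, [-0.065, 0.012, 0], 0]
  ]
}}

```text
time: 19.98
tool_pos: [0.5974, -0.0839, -0.0092]
ee_rot: [0.288, 3.127, -0.0]
wrist_force: [-0.1, -0.1, -0.6]
finger_gap: 0.0854
grasp_force: 0.0
```

{"name": "servo_tool", "arguments": {
  "increments": [
    [0, [-0.2, 0.037, 0], 0],
    [0, [-0.4, 0.075, 0], 0],
    [0, [-0.6, 0.112, 0], 0],
    [0, [-0.9, 0.16, 0], 0],
    [0, [-0.9, 0.16, 0], 0]
  ]
}}

```text
time: 20.6
tool_pos: [0.4564, -0.059, -0.0103]
ee_rot: [-0.287, -3.122, -0.0]
wrist_force: [0.1, 0.3, 1.1]
finger_gap: 0.0856
grasp_force: 0.0
```

```bash
sed -i 's/near.png/near2.png/' bot.py; python3 bot.py
```

```text
tcp [ 0.4564 -0.059  -0.0103] F [0.09 0.31 1.12] t 20.6
cap 134 [ 0.6515 -0.0351  0.23  ] z 0.2304
0.01 95 front x 0.6797 y mid -0.0352
0.04 148 front x 0.6816 y mid -0.0345
0.08 163 front x 0.6814 y mid -0.0359
0.18 71 front x 0.6681 y mid -0.0346
face dir deg -10.511096892117905 along 0.1875 side 0.0591
```

View pics/near2.png

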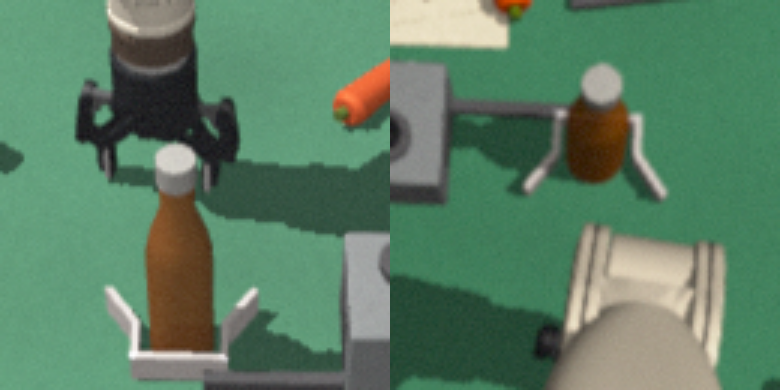

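The bottle stands upright in the fence against the back wall (cap at right crop (602,85)). Next is the button.

{"name": "servo_tool", "arguments": {
  "increments": [
    [255, [0, 0, 0.4], 0],
    [255, [0, 0, 0.8], 0],
    [255, [0, 0.3, 1], 0],
    [255, [0, 0.7, 1], 0],
    [255, [0, 1, 1], 0]
  ]
}}

```text
time: 21.32
tool_pos: [0.4644, 0.0925, 0.1422]
ee_rot: [0.287, 3.123, 0.003]
wrist_force: [1.0, -0.6, 1.0]
finger_gap: 0.0004
grasp_force: 0.0
```

{"name": "servo_tool", "arguments": {
  "increments": [
    [255, [0.1, 0.3, 0.1], 0],
    [255, [0.4, 0.387, 0.1], 0],
    [255, [0.7, 0.387, 0.1], 0],
    [255, [0.9, 0.387, 0.1], 0],
    [255, [0.9, 0.387, 0.1], 0]
  ]
}}

```text
time: 21.95
tool_pos: [0.6002, 0.1486, 0.1551]
ee_rot: [0.289, 3.125, 0.001]
wrist_force: [-0.1, 0.4, -0.0]
finger_gap: -0.0002
grasp_force: 0.0
```

```bash
python3 - <<'E'
from h import *
from scipy.spatial.transform import Rotation as Ro
o=robot.get_obs(); print(o["tool_pos"],o["wrist_force"])
A=Ro.from_rotvec(o["ee_rot"]).as_matrix()
for n in("scene","top"):
    im=robot.get_image(n); w=cloud(im); px=im["pixels"]
    m=(px.max(2)<55)&(w[...,0]>.6)&(w[...,0]<.69)&(w[...,1]>.1)&(w[...,1]<.2)&(w[...,2]>.1)&(w[...,2]<.118)
    q=w[m]
    if len(q): print(n,len(q),q.min(0).round(4),q.max(0).round(4),np.median(q,0).round(4))
    cv2.imwrite(f"pics/b_{n}.png",px)
E
python3 -c "
import cv2,numpy as np
a=cv2.imread('pics/b_scene.png')[130:290,280:440];b=cv2.imread('pics/b_top.png')[100:260,210:370]
cv2.imwrite('pics/b.png',cv2.resize(np.hstack([a,b]),None,fx=2.5,fy=2.5))"
```

```text
[0.60021409 0.14862549 0.15512197] [-0.13833379  0.3786896  -0.0410834 ]
scene 119 [0.631  0.1334 0.1002] [0.6593 0.1649 0.1163] [0.6477 0.1489 0.11  ]
top 1 [0.6506 0.1338 0.1001] [0.6506 0.1338 0.1001] [0.6506 0.1338 0.1001]
```

View pics/b.png

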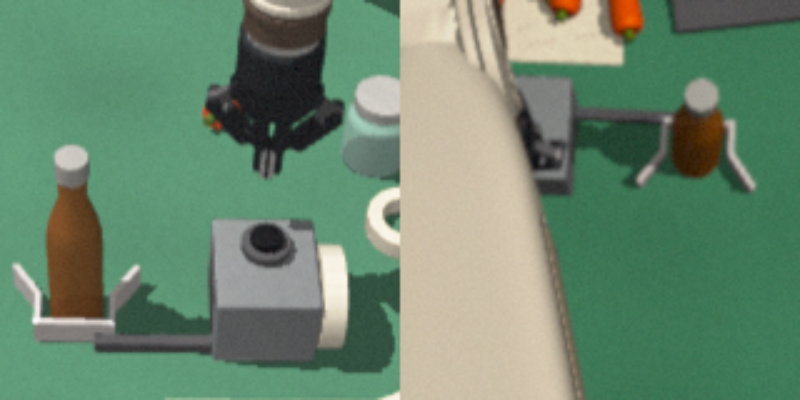

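The view shows the shut gripper just behind the button (left crop (267,240)), with the bottle still home. I'll move over the button and press.

{"name": "servo_tool", "arguments": {
  "increments": [
    [255, [0.15, 0, 0], 0],
    [255, [0.279, 0.003, 0], 0],
    [255, [0.279, 0.003, -0.1], 0],
    [255, [0.279, 0.003, -0.2], 0],
    [255, [0.279, 0.003, -0.24], 0]
  ]
}}

```text
time: 22.68
tool_pos: [0.6365, 0.1485, 0.1173]
ee_rot: [-0.287, -3.125, 0.002]
wrist_force: [-0.2, 1.3, 0.6]
finger_gap: 0.0002
grasp_force: 0.0
```

{"name": "servo_tool", "arguments": {
  "increments": [
    [255, [0, 0, -0.01], 0],
    [255, [0, 0, -0.02], 0],
    [255, [0, 0, -0.03], 0],
    [255, [0, 0, -0.04], 0],
    [255, [0, 0, -0.04], 0]
  ]
}}

```text
time: 23.3
tool_pos: [0.6386, 0.1487, 0.1134]
ee_rot: [-0.288, -3.128, -0.0]
wrist_force: [1.2, 0.0, -0.1]
finger_gap: 0.0001
grasp_force: 0.0
```

{"name": "servo_tool", "arguments": {
  "increments": [
    [255, [0.015, 0, -0.01], 0],
    [255, [0.015, 0, -0.02], 0],
    [255, [0.015, 0, -0.03], 0],
    [255, [0.015, 0, -0.04], 0],
    [255, [0.015, 0, -0.04], 0]
  ]
}}

```text
time: 23.92
tool_pos: [0.6412, 0.1488, 0.1078]
ee_rot: [0.288, 3.128, 0.0]
wrist_force: [-0.6, -0.5, 4.9]
finger_gap: 0.0
grasp_force: 2.1
```

{"name": "servo_tool", "arguments": {
  "increments": [
    [255, [0, 0, -0.007], 0],
    [255, [0, 0, -0.013], 0],
    [255, [0, 0, -0.013], 0]
  ]
}}

```text
time: 24.3
tool_pos: [0.6412, 0.1488, 0.1067]
ee_rot: [0.288, 3.127, 0.001]
wrist_force: [-1.3, -1.1, 7.8]
finger_gap: -0.0004
grasp_force: 4.0
```

{"name": "servo_tool", "arguments": {
  "increments": [
    [255, [0, 0, -0.007], 0],
    [255, [0, 0, -0.014], 0],
    [255, [0, 0, -0.02], 0],
    [255, [0, 0, -0.02], 0]
  ]
}}

```text
time: 24.8
tool_pos: [0.6413, 0.1488, 0.1065]
ee_rot: [0.288, 3.125, 0.002]
wrist_force: [-5.9, -1.8, 18.6]
finger_gap: 0.0001
grasp_force: 9.4
```

The button bottomed out on a hard stop, with the spring force passing 5 N just before it. I'll release and retreat.

{"name": "servo_tool", "arguments": {
  "increments": [
    [255, [0, 0, 0.03], 0],
    [255, [0, 0, 0.1], 0],
    [255, [0, 0, 0.3], 0],
    [255, [0, 0, 0.6], 0],
    [255, [0, 0, 0.8], 0]
  ]
}}

```text
time: 25.42
tool_pos: [0.6411, 0.1488, 0.2239]
ee_rot: [0.288, 3.128, 0.0]
wrist_force: [-0.5, -0.1, 0.1]
finger_gap: 0.0001
grasp_force: 0.0
```

{"name": "servo_tool", "arguments": {
  "increments": [
    [255, [-0.3, 0, 0], 0],
    [255, [-0.6, 0, 0], 0],
    [255, [-0.9, 0, 0], 0],
    [255, [-1, 0, 0], 0],
    [255, [-1, 0, 0], 0]
  ]
}}

```text
time: 26.05
tool_pos: [0.4898, 0.1487, 0.2224]
ee_rot: [-0.287, -3.128, 0.001]
wrist_force: [0.5, 0.0, -0.4]
finger_gap: 0.0003
grasp_force: 0.0
```

{"name": "servo_tool", "arguments": {
  "increments": [
    [255, [-0.3, -0.2, 0], 0],
    [255, [-0.6, -0.4, 0], 0],
    [255, [-0.8, -0.6, 0], 0],
    [255, [-0.8, -0.6, 0], 0],
    [255, [-0.8, -0.6, 0], 0]
  ]
}}

```text
time: 26.68
tool_pos: [0.3724, 0.0589, 0.2228]
ee_rot: [0.289, 3.127, 0.001]
wrist_force: [0.7, 0.3, 0.5]
finger_gap: -0.0
grasp_force: 0.0
```

```bash
sed -i 's/near2.png/near3.png/' bot.py; python3 bot.py
python3 - <<'E'
from h import *
im=robot.get_image("top"); px=im["pixels"]; w=cloud(im); m=(px.max(2)<60)&(w[...,2]>.08); m[:, :235]=0;m[:,280:]=0;m[:130]=0;m[178:]=0
print("btn",np.nanmedian(w[m],0))
cv2.imwrite("pics/end.png",px)
E
```

```text
tcp [0.3724 0.0589 0.2228] F [0.67 0.25 0.47] t 26.675
cap 133 [ 0.6516 -0.0352  0.23  ] z 0.2302
0.01 90 front x 0.6801 y mid -0.0352
0.04 152 front x 0.6811 y mid -0.0353
0.08 167 front x 0.681 y mid -0.0358
0.18 69 front x 0.6674 y mid -0.0347
face dir deg -10.550247346366064 along 0.2917 side -0.0414
btn [0.63886806 0.14906664 0.11189436]
```

View pics/end.png

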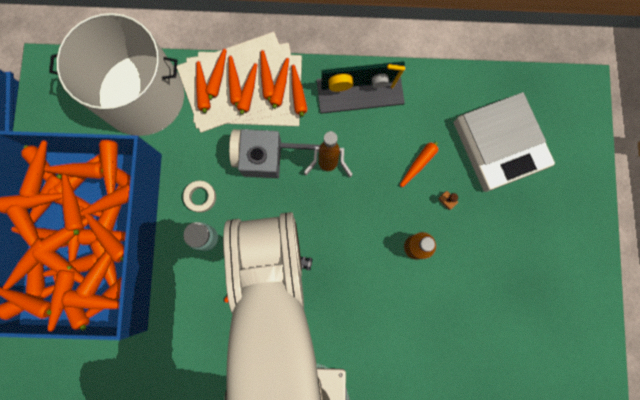

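The bottle stands home at (330,150), the button at (257,154) is up again, and the other things are where they were. I'm handing it in.

```bash
python3 -c "
from cell import robot; print(robot.sign_off())"
```

```text
the job is handed in; nothing more can be done
None
```

The bottle stands upright in the fence, within about a millimetre of the back wall, and the button was pressed to its stop and came back up. The bottle leaned about 1° while sliding, and the other things look unmoved. I handed the job in at about 27 s, before the result of the judging is known.

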